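# Set the bell timer on the clean bench to 45 minutes

## Task

Set the bell timer on the clean bench to 45 minutes: wind its dial clockwise until the pointer is past the top (60) mark, then turn it back to the 45 mark and let go. The timer is light and slides on the steel, so bear down on the dial gently while you twist, enough that the case does not turn or creep and never hard, and do not force the dial on its stop. Leave the other things on the bench where they are.

Things in the scene. Friction and masses are not known exactly. Their poses are not given: they have to be found in the camera images.
- timer: The loose bell timer: a round grey case 112 mm across, its top face 30 mm above the bench, 0.3 kg, on four rubber feet 47 mm from the axis. Origin: centre of the underside, z up. Unpressed it slips round on the bench at about 0.08 N m, less than its dial takes to turn; with 12 to 18 N of push on it, it holds (bench friction 0.6, 20 percent either way). A push over 25 N damages it.
- dial (a joint): Angle of the dial on the case: 0 with the pointer at the 0 mark, growing clockwise seen from above (winding up), 0.0785 rad a minute: 45 mark at 3.534, 60 mark at 4.712, hard stop at 4.97. It is found part wound, at some 10 to 30 minutes. Turning takes about 0.22 N m, and up to 0.05 more when winding near the top (spring); it stays where it is left.
- grip (a point): Point on the dial's axis at mid-height of its grip bar, 48 mm above the bench; x along the bar towards the pointer, z up. The black bar is 54 mm long, 15 mm wide, 22 mm high (top 59 mm above the bench), and stands on a round black skirt 60 mm across, flat top 37 mm above the bench, that turns with it. Take the bar across its width from above.
- pointer (a point): Tip of the dial's pointer, 35 mm from the axis, 33 mm above the bench; a white line runs along the bar and skirt on the pointer's half only.
- mark_zero (a point): Outer end of the 0 tick on the case, 51 mm from the axis, 135 degrees counterclockwise of the case's +x. The white scale face on the case has a black tick each 5 minutes (4.5 degrees a minute), long ticks at 0, 15, 30, 45, 60, clockwise from above over 270 degrees; the blank quarter is centred on -x, 30 is at +x. A round dot stands just before the 0 tick.
- mark_45 (a point): Outer end of the 45 tick (the fourth long tick clockwise from 0), 51 mm from the axis.
- mark_60 (a point): Outer end of the 60 tick, the top mark (the last, fifth long tick), 51 mm from the axis.
- bench: The stainless steel bench top, z = 0, fixed.
- tube_rack: Bystander: white rack of small clear tubes, 62 x 100 mm, 40 mm high, loose. Origin: centre of its underside.
- petri_dishes: Bystander: two clear dishes stacked, 90 mm across, 33 mm high, loose. Origin: centre of its underside.
- beaker: Bystander: small glass beaker, 48 mm across, 58 mm high, loose. Origin: centre of its underside.
- tip_box: Bystander: grey pipette tip box with clear lid, 76 x 100 mm, 54 mm high, loose. Origin: centre of its underside.
- marker: Bystander: marker pen lying down, 130 mm long, 17 mm thick, loose. Origin: under its middle.
- forceps: Bystander: steel forceps lying down, 120 mm long, loose. Origin: under their middle.
- reagent_bottle: Bystander: amber bottle with white cap, 56 mm across, 110 mm high, loose. Origin: centre of its underside.
Not all that is in view belongs to the job. What is shaped like the timer but blue or orange is not meant.

How it is judged:
On the way, in this order (a step that is already met when the one before it is completed fails the run):
1. the dial is wound past the 60 mark (value of joint dial above 4.73 rad), for 0.1 s.
2. the dial is turned back to the 45 mark (value of joint dial between 3.416 and 3.652 rad), for 0.2 s.
At the end, for the whole second after the job is handed in: The pointer stands at the 45 mark within 1.5 minutes (0.118 rad); the timer stands flat and at rest, its middle within 12 mm and its zero mark within 15 mm of where they were at the start (so the case has not been turned or dragged) (all of step 2 and distance of timer from where it was at the start of the episode below 0.012 m and distance of mark_zero from where it was at the start of the episode below 0.015 m and angle between timer's own z axis and vertical below 0.05 rad and linear speed of timer below 0.01 m/s); the robot touches nothing.
It fails at once if the timer is pressed down with more than 25 N (28 N on the bench with its weight) (contact force between timer and bench above 28 N).
It fails at once if the case turns or is dragged: its zero mark comes more than 20 mm from where it was (distance of mark_zero from where it was at the start of the episode above 0.02 m).
It fails at once if another thing on the bench is shifted by more than 25 mm (distance of any of tube_rack, petri_dishes, beaker, tip_box, marker, forceps, reagent_bottle from where it was at the start of the episode above 0.025 m).
It also fails if it takes over 72 s, if anything falls off the work surface, if the arm or the gripper's body presses on something with over 40 N, if the wrist force passes 120 N, or if a joint passes its speed limit or range.

## Robot

A 7-joint arm with a two-finger parallel gripper is mounted at the origin on the work surface. World frame = base frame: x ahead of the robot, y to its left, z up, the work surface at z = 0. Lengths are in m, angles in rad, forces in N, time in s.
With the tool pointing down it reaches from about 0.4 to 0.875 m from the base axis. Payload 4.4 kg.
Tool frame: the origin (TCP) lies between the finger pads; the fingertips stand 19 mm ahead of it and the grasp point (between the pads) is the TCP (env.tips_ahead is the distance from the TCP to the fingertips, in m); z points along the fingers, y is the line along which they close (so a half turn about z gives the same grasp; the last joint's range is limited). The gripper opens to 85 mm and grips with 20 to 120 N. Pads are 22 mm wide; open, the fingers measure 114 mm over their backs; the gripper's body (76 mm by 85 mm) begins 54 mm behind the grasp point. The pads swing forward as they close: fully open they stand 13 mm farther back than shut.
Start: joints at [-1.412, 0.628, 0.038, 1.517, -0.027, 0.996, -0.02], TCP at [0.145, 0.634, 0.226] pointing down, gripper open.
Joint ranges: [-3.06, 3.06], [-0.37, 2.12], [-1.25, 1.32], [0.18, 2.47], [-1.1, 4.24], [0.23, 1.98], [-2.94, 2.94]. Speed limits (rad/s): [2.57, 2.57, 3.14, 3.14, 3.14, 3.14, 3.14].

## Interface

Orientations are given as a unit quaternion [w, x, y, z].
In Python, from cell import env, effector, readout, imaging, workorder gives the robot as it stands. Calls block until the motion is done:
- env.move_to(position, orientation): joint-space move of the TCP to a pose.
- env.move_linear(position, orientation=None, feed=0.15): straight line of the TCP; orientation=None keeps the orientation; feed is the mean speed in m/s.
- env.movej(angles): joint-space move.
- effector.grip(opening, grip_force=None): opening from 0.0 (shut) to 1.0 (fully open); grip_force is the grip in N (None keeps the last); returns when the fingers have stopped.
- env.hold(seconds).
- env.solve_ik(position, orientation): joint angles nearest the present ones, or None.
- readout.get_state(): the state.
- imaging.capture(name): name is "scene" or "top"; returns a dict with "img" (384x512x3 uint8, red, green, blue), "fov_y" (degrees; the focal length in pixels is half the picture's height over the tangent of half this angle, whatever the lens; pixels are square), "cx", "cy" (the principal point, pixels), "R" (3x3) and "t" (3): a world point X has camera coordinates R X + t. Camera axes: x right, y down, z forward; pixel columns grow to the right and rows downward; lengths in m; the calibration is good to about 2 mm. A picture is of the moment at which its call begins. There is no depth.
A pose or a line that the arm cannot do raises env.IKError and nothing moves.
- workorder.finish_job(): hands the job in; it is judged then, once.
The state is a dict: "time": time; "qpos": joint angles; "qd": joint speeds; "effort": joint torques, N m; "position": TCP position; "tcp_rot": TCP orientation; "contact_force": force on the tool from outside, world axes, zero at the start; "wrist_torque": the same for the moment, N m; "opening": opening from 0.0 (shut) to 1.0 (fully open); "finger_force": force on a finger pad.
Only numpy, scipy, OpenCV 4.12 (cv2) and the standard library are available. Lean on these libraries where they do the work, as an engineer would, in place of code of your own. Each camera call takes 0.05 s, during which the arm holds its last target. There are 200 camera calls.

## Working session

There is one attempt and no reset: what is moved stays moved. The work goes in short steps, each a Python script; the robot and the scene stay as the last script left them, time stands still between calls to the robot, and variables do not carry over. Pictures are saved under pics/ and viewed, at most 10 in all, crops included, and the job is handed in when it is done.

```bash
ls; mkdir -p pics; python3 - <<'E'
from cell import env, effector, readout, imaging, workorder
import cv2,numpy as np
for n in("scene","top"):
    c=imaging.capture(n);cv2.imwrite(f"pics/{n}0.png",cv2.resize(c["img"][:,:,::-1],(800,600),interpolation=cv2.INTER_CUBIC))
    print(n,c["fov_y"],c["cx"],c["cy"],np.round(c["R"],3).tolist(),np.round(c["t"],3).tolist())
s=readout.get_state();print({k:np.round(v,3).tolist() for k,v in s.items()})
E
```

```text
pics
scene 47.210796424050784 263.55954302967115 194.31089258134267 [[-0.508, 0.861, 0.002], [0.7, 0.414, -0.582], [-0.502, -0.295, -0.813]] [0.195, -0.344, 1.605]
top 53.578042328067085 254.04241201058275 190.27321435282505 [[0.005, -1.0, -0.0], [-0.998, -0.005, -0.064], [0.064, 0.0, -0.998]] [0.037, 0.491, 1.32]
{'time': 0.1, 'qpos': [-1.412, 0.629, 0.038, 1.518, -0.027, 0.996, -0.02], 'qd': [0.002, -0.001, -0.0, -0.003, 0.0, -0.001, 0.002], 'effort': [0.002, -56.452, 1.23, -19.397, 0.011, 0.006, -0.0], 'position': [0.145, 0.633, 0.225], 'tcp_rot': [-0.0, 0.112, 0.994, -0.001], 'contact_force': [0.54, -0.448, -1.145], 'wrist_torque': [0.043, 0.009, -0.017], 'finger_force': 0.0, 'opening': 1.001}
```

View pics/top0.png

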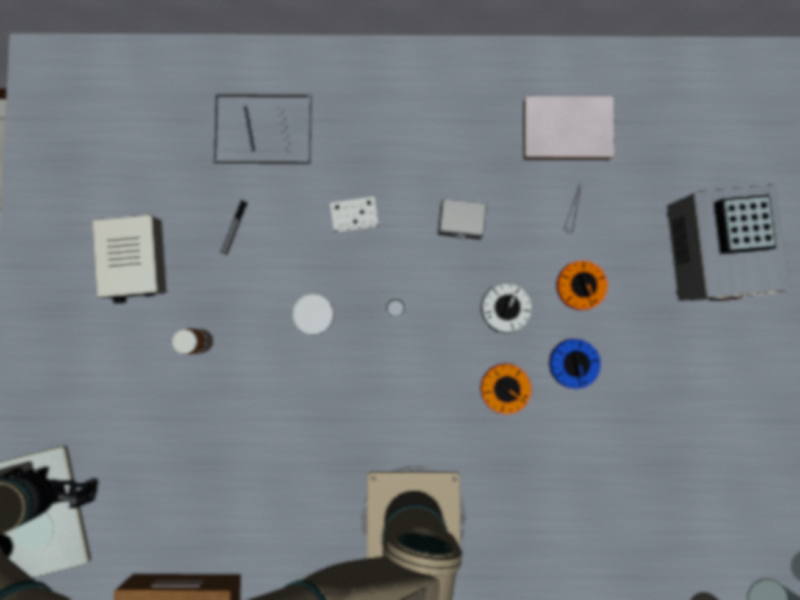

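View pics/scene0.png

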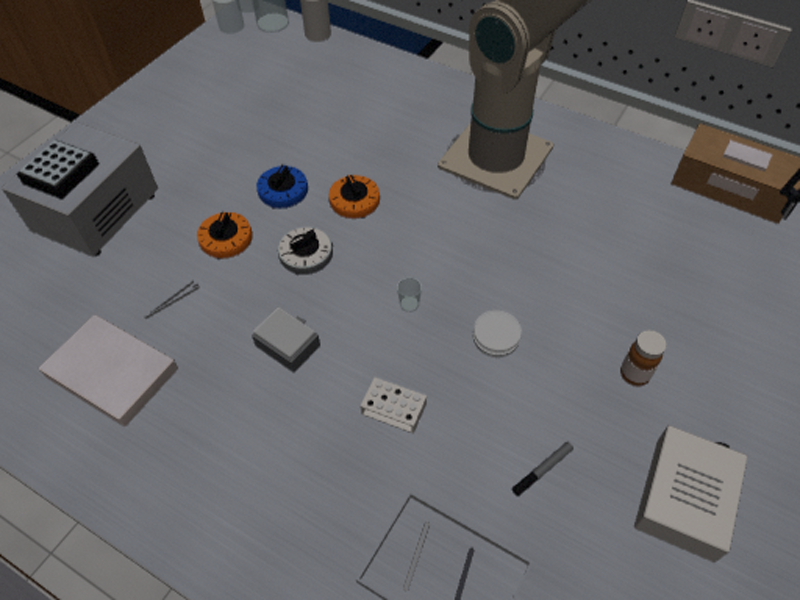

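Candidates in the top view are orange (582,285), orange (507,388), blue (575,362) and white-faced grey (507,307). The grey one fits the description. I'll check it in a close crop from both cameras.

```bash
cat > h.py <<'E'
from cell import env, effector, readout, imaging, workorder
import cv2,numpy as np
def project(c,X):
    p=np.asarray(c["R"])@np.asarray(X,float)+c["t"]; f=192/np.tan(np.radians(c["fov_y"]/2))
    return np.array([c["cx"]+f*p[0]/p[2],c["cy"]+f*p[1]/p[2]])
def back(c,uv,z):
    f=192/np.tan(np.radians(c["fov_y"]/2)); R=np.asarray(c["R"]);o=-R.T@c["t"]
    d=R.T@np.array([(uv[0]-c["cx"])/f,(uv[1]-c["cy"])/f,1]); return o+d*(z-o[2])/d[2]
def crop(c,uv,w=22,S=400):
    """crop of half width w around uv (original px), S pixels wide"""
    u,v=np.round(uv).astype(int)
    return cv2.resize(c["img"][v-w:v+w,u-w:u+w,::-1],(S,S),interpolation=cv2.INTER_CUBIC),(u-w,v-w)
E
python3 - <<'E'
from h import *
ims=[];
for n,uv in(("top",(507*.64,307*.64)),("scene",(305*.64,248*.64))):
    c=imaging.capture(n);im,o=crop(c,uv);ims.append(im);print(n,o,back(c,uv,.03))
cv2.imwrite("pics/crop1.png",np.hstack(ims))
E
```

```text
top (np.int64(302), np.int64(174)) [ 0.46948119 -0.20487034  0.03      ]
scene (np.int64(173), np.int64(137)) [ 0.47302439 -0.20042635  0.03      ]
```

View pics/crop1.png

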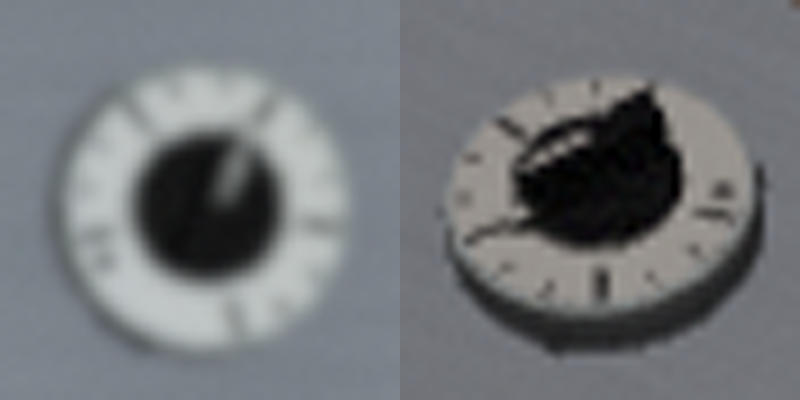

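The crop confirms the white-faced grey timer. In the left (top) half the face centre is near (205,208). The 0 tick with its dot is at (95,240), 15 at (137,110), 30 at (265,108), 45 at (322,228) and 60 at (235,318), with the blank quarter lower left. The pointer line runs from (222,195) to (245,145), so it is wound to about 27 min. Next I'll measure it numerically.

```bash
cat >> h.py <<'E'
def face(c,guess):
    """centre of white face (z=.03), yaw of case +x, via convex hull and tick correlation"""
    u,v=project(c,guess).astype(int);w=26
    sub=cv2.resize(c["img"][v-w:v+w,u-w:u+w],None,fx=8,fy=8,interpolation=cv2.INTER_CUBIC)
    g=cv2.cvtColor(sub,cv2.COLOR_RGB2GRAY);hs=cv2.cvtColor(sub,cv2.COLOR_RGB2HSV)
    t,m=cv2.threshold(g,0,255,cv2.THRESH_OTSU); bg=np.median(np.r_[g[0],g[-1]]); m=((g>(bg+g.max())/2)*255).astype(np.uint8)
    cs=max(cv2.findContours(m,cv2.RETR_EXTERNAL,cv2.CHAIN_APPROX_NONE)[0],key=cv2.contourArea)
    P=np.array([back(c,((p[0]+.5)/8-.5+u-w,(p[1]+.5)/8-.5+v-w),.03)[:2] for p in cv2.convexHull(cs)[:,0]])
    (cx,cy),(a,b),_=cv2.fitEllipse((P*1e4).astype(np.float32)); ctr=np.array([cx,cy])/1e4
    th=np.radians(np.arange(0,360,.5)); prof=[]
    for r in np.arange(.040,.050,.002):
        q=np.array([project(c,[ctr[0]+r*np.cos(x),ctr[1]+r*np.sin(x),.03]) for x in th],np.float32)
        prof.append(cv2.remap(cv2.cvtColor(c["img"],cv2.COLOR_RGB2GRAY),q[:,:1],q[:,1:],cv2.INTER_CUBIC).ravel())
    pr=-np.mean(prof,0); pr-=cv2.GaussianBlur(np.tile(pr,3)[None].astype(np.float32),(0,0),25)[0][720:1440]
    tp=np.zeros(720)
    for k in range(13):
        d=135-22.5*k; tp+=(2 if k%3==0 else 1)*np.exp(-.5*(((np.degrees(th)-d+180)%360-180)/2.5)**2)
    sc=np.array([np.dot(np.roll(tp-tp.mean(),s),pr) for s in range(720)])
    k=int(sc.argmax());far=np.abs((np.arange(720)-k+360)%720-360)>16
    return ctr,np.array([a,b])/1e4,np.degrees(th[k]),sc[far].max()/sc.max()
E
python3 - <<'E'
from h import *
for n in("top","scene"):
    c=imaging.capture(n); ctr,ab,yaw,s=face(c,[.471,-.203,.03]);print(n,ctr,ab,yaw,s)
    if n=="top":
        for p,z in(((222,195),.059),((247,143),.037)):
            uv=np.array([302,174])+(np.array(p)+.5)*.11-.5;X=back(c,uv,z);print(X,np.degrees(np.arctan2(*(X[:2]-ctr)[::-1])))
# tool yaw feasibility
from scipy.spatial.transform import Rotation as Ro
def q(y): # tool down, tool y axis at world yaw y
    R=np.array([[np.sin(y),np.cos(y),0],[-np.cos(y),np.sin(y),0],[0,0,-1]]);return Ro.from_matrix(R).as_quat(scalar_first=True)
for d in range(-360,361,30):
    j=env.solve_ik([.47,-.203,.06],q(np.radians(d)));print(d,None if j is None else np.round(j,2))
E
```

```text
top [ 0.46991826 -0.20474414] [0.10350105 0.10397483] 329.0 0.7587119449011717
[ 0.47310978 -0.20461199  0.059     ] 2.371083114487016
[ 0.49410799 -0.21842308  0.037     ] -29.487527290471565
scene [ 0.46968276 -0.20517117] [0.1031001  0.10408267] 329.0 0.831021669754171Traceback (most recent call last):
  File "<stdin>", line 12, in <module>
  File "<stdin>", line 10, in q
  File "scipy/spatial/transform/_rotation.pyx", line 1143, in scipy.spatial.transform._rotation.Rotation.from_matrix
ValueError: Non-positive determinant (left-handed or null coordinate frame) in rotation matrix 0: [[ 2.4492936e-16  1.0000000e+00  0.0000000e+00]
 [-1.0000000e+00  2.4492936e-16  0.0000000e+00]
 [ 0.0000000e+00  0.0000000e+00 -1.0000000e+00]].
```

```bash
cat >> h.py <<'E'
from scipy.spatial.transform import Rotation as Ro
def q(y):
    """tool down with its y axis at world yaw y (rad)"""
    return Ro.from_matrix(np.array([[-np.sin(y),np.cos(y),0],[np.cos(y),np.sin(y),0],[0,0,-1]])).as_quat(scalar_first=True)
E
python3 - <<'E'
from h import *
ctr=np.array([.4698,-.2050])
cs=[imaging.capture(n) for n in("top","scene")];ims=[]
for c in cs:
    im,o=crop(c,project(c,[*ctr,.04]),18,400);raw=im.copy()
    P=lambda X:tuple(int(x) for x in (project(c,X)-o+.5)*400/36-.5)
    a=np.radians(-30);d=np.array([np.cos(a),np.sin(a)]);e=np.array([-d[1],d[0]])
    k=[P([*(ctr+i*.027*d+j*.0075*e),.059]) for i,j in((1,1),(1,-1),(-1,-1),(-1,1))]
    cv2.polylines(im,[np.array(k)],True,(0,0,255),1);cv2.circle(im,P([*(ctr+.035*d),.033]),4,(0,255,0),1)
    for m in range(5):
        t=np.radians(104-67.5*m);cv2.circle(im,P([*(ctr+.051*np.array([np.cos(t),np.sin(t)])),.03]),4,(255,0,0),1)
    ims.append(np.hstack([raw,im]))
cv2.imwrite("pics/ov.png",cv2.resize(np.vstack(ims),(600,600)))
for d in range(-360,361,30):
    j=env.solve_ik([.47,-.205,.06],q(np.radians(d)));print(d,None if j is None else np.round(j,2))
E
```

```text
-360 [ 0.31  0.7   0.08  2.03 -0.12  0.41  0.48]
-330 [ 0.37  0.7  -0.02  2.03  0.03  0.41  0.85]
-300 [ 0.44  0.7  -0.12  2.03  0.19  0.42  1.22]
-270 [ 0.52  0.7  -0.24  2.03  0.36  0.45  1.58]
-240 [ 0.63  0.73 -0.42  2.02  0.59  0.51  1.88]
-210 [ 0.75  0.77 -0.61  2.02  0.78  0.6   2.22]
-180 [ 0.84  0.81 -0.75  2.02  0.91  0.68  2.63]
-150 [-0.12  0.85  0.77  2.05 -0.99  0.67 -1.29]
-120 [-0.12  0.85  0.77  2.05 -0.99  0.67 -0.77]
-90 [ 0.12  0.73  0.36  2.04 -0.55  0.47 -0.68]
-60 [ 0.18  0.71  0.26  2.04 -0.41  0.44 -0.29]
-30 [ 0.24  0.7   0.17  2.04 -0.27  0.42  0.1 ]
0 [ 0.31  0.7   0.08  2.03 -0.12  0.41  0.48]
30 [ 0.37  0.7  -0.02  2.03  0.03  0.41  0.85]
60 [ 0.44  0.7  -0.12  2.03  0.19  0.42  1.22]
90 [ 0.52  0.7  -0.24  2.03  0.36  0.45  1.58]
120 [ 0.63  0.73 -0.42  2.02  0.59  0.51  1.88]
150 [ 0.75  0.77 -0.61  2.02  0.78  0.6   2.22]
180 [ 0.84  0.81 -0.75  2.02  0.91  0.68  2.63]
210 [-0.12  0.85  0.77  2.05 -0.99  0.67 -1.29]
240 [-0.12  0.85  0.77  2.05 -0.99  0.67 -0.77]
270 [ 0.12  0.73  0.36  2.04 -0.55  0.47 -0.68]
300 [ 0.18  0.71  0.26  2.04 -0.41  0.44 -0.29]
330 [ 0.24  0.7   0.17  2.04 -0.27  0.42  0.1 ]
360 [ 0.31  0.7   0.08  2.03 -0.12  0.41  0.48]
```

View pics/ov.png

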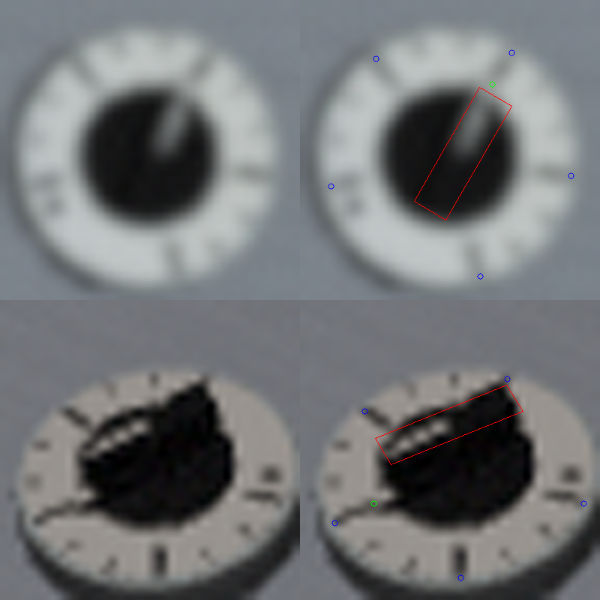

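The overlay shows the face and tick model fits. The bar itself sits a few degrees counterclockwise of the drawn -30°. I'll fit its yaw from the white line in both cameras, then move above the timer and time a rotation step in air.

```bash
python3 - <<'E'
from h import *
ctr=np.array([.4698,-.2050])
for n in("top","scene"):
    c=imaging.capture(n);g=cv2.cvtColor(c["img"],cv2.COLOR_RGB2GRAY);r=np.arange(.006,.027,.001)
    def smp(a,off):
        d=np.array([np.cos(a),np.sin(a)]);e=np.array([-d[1],d[0]])
        p=np.array([project(c,[*(ctr+x*d+off*e),.059]) for x in r],np.float32)
        return cv2.remap(g,p[:,:1],p[:,1:],cv2.INTER_CUBIC).mean()
    A=np.arange(-45,6,3);print(n,[(int(a),int(max(smp(np.radians(a),o) for o in(-.001,0,.001)))) for a in A])
y=np.radians(68)
s=readout.get_state()
env.move_to([*ctr,.16],q(y)); 
effector.grip(.6,50)
s=readout.get_state();print(s["time"],s["position"],s["contact_force"],s["wrist_torque"],s["opening"])
for f in(.05,):
    for k in range(3):
        y-=np.radians(6);
        env.move_linear([*ctr,.16],q(y),feed=f);s=readout.get_state();print(s["time"],s["position"],s["contact_force"],s["qpos"][-1])
env.movej(env.solve_ik([*ctr,.16],q(np.radians(68))));s=readout.get_state();print(s["time"],s["position"],s["contact_force"],s["qpos"][-1])
E
```

```text
top [(-45, 81), (-42, 85), (-39, 90), (-36, 95), (-33, 100), (-30, 104), (-27, 106), (-24, 107), (-21, 107), (-18, 106), (-15, 106), (-12, 103), (-9, 98), (-6, 91), (-3, 84), (0, 77), (3, 70)]
scene [(-45, 85), (-42, 88), (-39, 91), (-36, 97), (-33, 102), (-30, 105), (-27, 107), (-24, 109), (-21, 102), (-18, 86), (-15, 67), (-12, 49), (-9, 36), (-6, 28), (-3, 22), (0, 16), (3, 12)]
4.0917 [ 0.46986552 -0.20496214  0.16001602] [-0.18393855 -1.4661599  -0.48849298] [-0.00481598  0.03317982 -0.02984268] 0.5979885588748702
4.35 [ 0.46975015 -0.20500603  0.15994715] [-0.27221956  0.09573422  0.09993154] 1.7084246465268802
4.6083 [ 0.46979966 -0.20498237  0.15998361] [-0.90290138 -0.87892534 -0.23601969] 1.6312502206914736
4.8667 [ 0.46978239 -0.20499072  0.15997494] [-0.06390905 -0.18672773 -0.46663309] 1.553511151551035
5.2 [ 0.46975949 -0.20513729  0.16007611] [-0.68968468  0.8312099  -0.14713503] 1.782805346868733
```

Both cameras put the bar at about -22.5°. Now I'll descend and grip, without pressing yet.

```bash
cat >> h.py <<'E'
def force(n=8):
    F=[]
    for _ in range(n): env.hold(.02);s=readout.get_state();F.append(np.r_[s["contact_force"],s["wrist_torque"]])
    return np.mean(F,0)
E
python3 - <<'E'
from h import *
ctr=np.array([.4698,-.2050]);Q=q(np.radians(67.5))
env.move_linear([*ctr,.09],Q,feed=.1);print(force(),readout.get_state()["opening"])
env.move_linear([*ctr,.061],Q,feed=.06);print(force())
effector.grip(0,40)
s=readout.get_state();print(force(),s["opening"],s["finger_force"],s["position"],s["time"])
c=imaging.capture("scene");im,o=crop(c,project(c,[*ctr,.04]),30,600);cv2.imwrite("pics/g1.png",im)
E
```

```text
[-0.50554705 -0.02258764 -0.22998255  0.01469555 -0.01100293  0.01091054] 0.5975918645142889
[ 0.35450039  0.13083967 -0.01036973 -0.00773642 -0.02307927  0.00264315]
[ 0.35939167 -0.38238131 -0.0319112  -0.01030212  0.00568779  0.01422273] 0.00043950316238125785 0.0 [ 0.46982532 -0.20500808  0.06103902] 7.4833
```

View pics/g1.png

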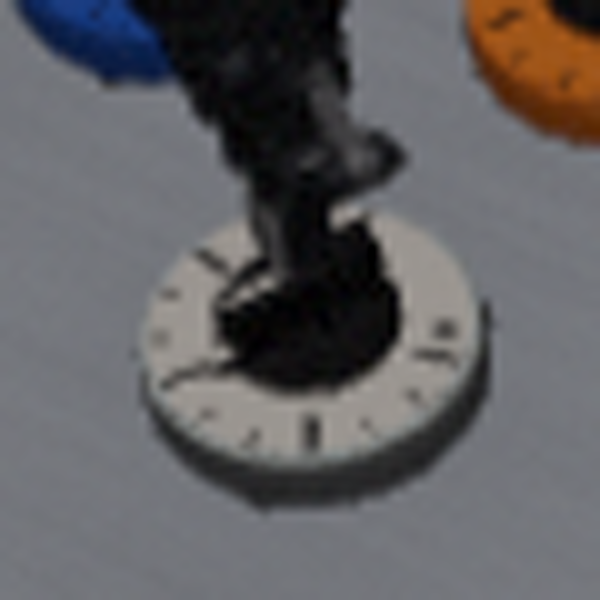

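The gripper shut fully (opening 0.0004, no finger force), so it missed the bar. The picture shows the fingers around (290,270), at the bar's upper edge. I'll check the geometry by projecting the tips.

```bash
python3 - <<'E'
from h import *
s=readout.get_state();p=s["position"];R=Ro.from_quat(s["tcp_rot"],scalar_first=True).as_matrix();print(env.tips_ahead,p,s["opening"],R.round(2).tolist())
ims=[]
for n in("scene","top"):
    c=imaging.capture(n);im,o=crop(c,project(c,p),24,400);raw=im.copy()
    P=lambda X:tuple(int(x) for x in (project(c,X)-o+.5)*400/48-.5)
    cv2.circle(im,P(p),4,(0,0,255),1);cv2.circle(im,P(p+R[:,2]*.019),4,(0,255,0),1);cv2.line(im,P(p),P(p+.03*R[:,1]),(255,0,255),1)
    ctr,ab,yaw,sc=face(c,[.4698,-.205,.03]) if n=="scene" else (0,0,0,0);print(ctr,yaw)
    ims.append(np.hstack([raw,im]))
cv2.imwrite("pics/g2.png",cv2.resize(np.vstack(ims),(600,600),interpolation=cv2.INTER_AREA))
E
```

```text
0.019 [ 0.46976594 -0.20500879  0.06097836] -0.0031238105192877516 [[-0.92, 0.38, -0.0], [0.38, 0.92, -0.0], [0.0, -0.0, -1.0]]
[ 0.46963735 -0.20518711] 328.5
0 0
```

View pics/g2.png

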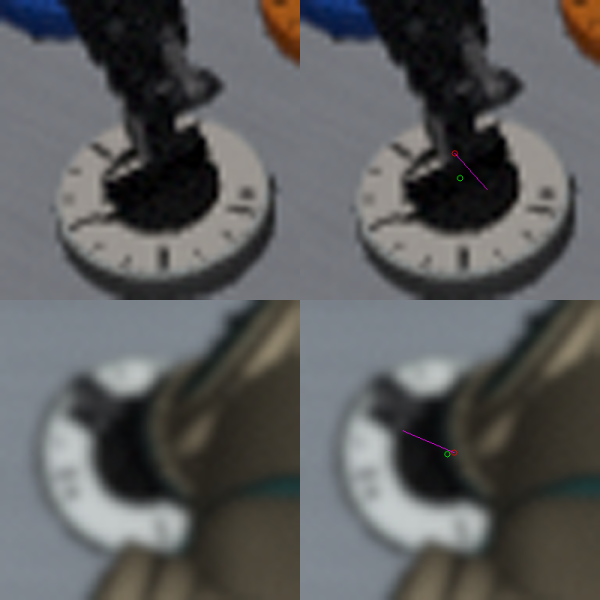

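```bash
python3 - <<'E'
from h import *
def st(t):
    s=readout.get_state();print(t,round(s["time"],2),round(s["opening"],4),s["finger_force"],s["position"].round(4),s["contact_force"].round(2))
im0=[imaging.capture("scene")["img"]]
for o in(.6,.4,.25,0.):
    r=effector.grip(o,40);st((o,r));env.hold(.3);st("");im0.append(imaging.capture("scene"))
c=im0[1];U=[crop(k,project(c,[.4698,-.205,.06]),24,390)[0] for k in (im0[1],im0[4])]
cv2.imwrite("pics/g3.png",np.hstack(U))
E
```

```text
(0.6, False) 8.36 0.5978 0.0 [ 0.4698 -0.205   0.061 ] [-0.02  0.43  0.06]
 8.66 0.603 0.0 [ 0.4698 -0.205   0.061 ] [-0.21 -0.2   0.43]
(0.4, False) 9.02 0.3995 0.0 [ 0.4698 -0.205   0.061 ] [ 0.63 -0.88  0.38]
 9.32 0.3954 0.0 [ 0.4698 -0.205   0.061 ] [0.6  0.63 0.08]
(0.25, False) 9.65 0.2485 0.0 [ 0.4698 -0.205   0.061 ] [-0.27  1.02  0.31]
 9.95 0.2524 0.0 [ 0.4698 -0.205   0.061 ] [ 0.14 -0.29 -0.69]
(0.0, False) 10.34 0.0017 0.0 [ 0.4698 -0.205   0.061 ] [-0.58  0.23 -0.14]
 10.64 -0.0031 0.0 [ 0.4698 -0.205   0.061 ] [-0.24  0.61  0.06]
```

View pics/g3.png

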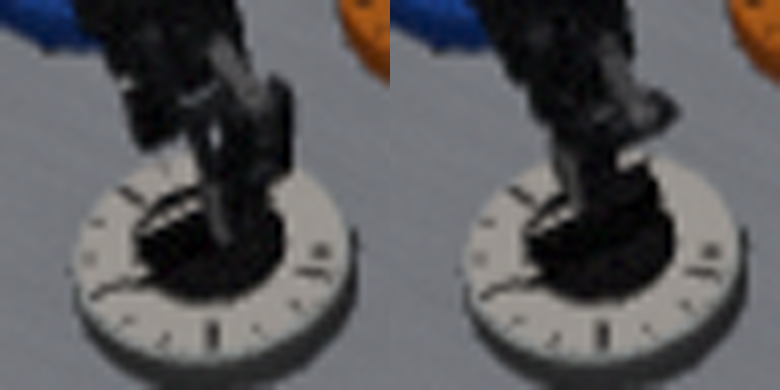

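In both frames the fingertips end higher than the stated 19 mm ahead of the TCP: the front tip is at about (220,240) when open, and at (185,215) above the bar when shut. They closed over the top of the bar. I'll touch the bar top gently with shut fingers to find the true tip offset.

```bash
python3 - <<'E'
from h import *
ctr=[.4698,-.2050];Q=q(np.radians(67.5));b=force(5)[2];z=.061
while z>.040:
    z-=.001;env.move_linear([*ctr,z],Q,feed=.02)
    s=readout.get_state();f=s["contact_force"][2]-b
    if f>2 and force(3)[2]-b>2: break
F=force(5);s=readout.get_state();print(z,F.round(2),b,s["position"],s["time"])
E
```

```text
0.05299999999999999 [-1.55  0.41  5.96  0.11  0.21 -0.03] -0.15643578343699688 [ 0.46990132 -0.20506149  0.05355259] 12.9083
```

The true tip offset is about 5 mm rather than 19, and the arm's stiffness is about 11 N/mm. I'll lift, open, go deeper and grip.

```bash
python3 - <<'E'
from h import *
ctr=[.4698,-.2050];Q=q(np.radians(67.5))
env.move_linear([*ctr,.075],Q,feed=.08);effector.grip(.5,40);b=force(5)
z=.060
for z in(.055,.050,.045,.041,.038):
    env.move_linear([*ctr,z],Q,feed=.06);f=force(3)-b
    if f[2]>3: print("contact",z,f);break
else:
    r=effector.grip(0,40);s=readout.get_state();print(r,b.round(2),(force()-b).round(2),s["opening"],s["finger_force"],s["position"],s["time"])
E
```

```text
False [-0.3  -0.08 -0.06  0.01  0.    0.  ] [-0.21 -0.64  1.1  -0.14  0.05  0.01] 0.16134119300815566 43.67799460887909 [ 0.46986771 -0.20524968  0.03811349] 15.9917
```

The bar is gripped (opening 0.16, 44 N). Now I'll press to about 15 N and wind in steps, regulating the push and checking the case pose by camera.

```bash
cat >> h.py <<'E'
CT=[.4698,-.2050]
def press(z,y,target=15.5):
    for _ in range(25):
        f=force(4)[2]
        if abs(f-target)<1.2: break
        z+=np.clip((f-target)*5e-5,-3e-4,3e-4); env.move_linear([*CT,z],q(np.radians(y)),feed=.02)
    return z,f
def twist(z,y0,y1,step=4,tmax=.45):
    y=y0;i=0
    while abs(y1-y)>1e-6:
        y+=np.clip(y1-y,-step,step); env.move_linear([*CT,z],q(np.radians(y)),feed=.05)
        F=force(3); f=F[2]; i+=1
        if i%4==0: print(round(y,1),F.round(2))
        if f>21 or abs(F[5])>tmax: print("ABORT",y,F.round(2)); break
        z+=np.clip((f-15.5)*4e-5,-2e-4,2e-4)
    return z,y
def look():
    c=imaging.capture("scene");r=face(c,[.4697,-.2051,.03]);print("face",r[0].round(4),r[1].round(4),r[2],round(r[3],2))
E
python3 - <<'E'
from h import *
look()
z,f=press(.038,67.5);s=readout.get_state();print("press",z,f,s["time"],s["position"]);look()
if 11<f<19:
    z,y=twist(z,67.5,27.5);look();s=readout.get_state();print(z,y,s["time"],s["position"],s["opening"],s["qpos"].round(2))
E
```

```text
face [ 0.4697 -0.204 ] [0.1029 0.1046] 328.5 0.79
press 0.03668498613772642 15.42091975945733 18.1417 [ 0.46988779 -0.20525479  0.03798564]
face [ 0.4698 -0.2038] [0.1029 0.1042] 328.5 0.79
51.5 [-2.26  0.31 15.16  0.03  0.61 -0.09]
35.5 [-2.57  0.23 15.91  0.08  0.64 -0.11]
face [ 0.4697 -0.2047] [0.1034 0.1051] 329.0 0.82
0.03664702922293875 27.5 21.2417 [ 0.46994974 -0.20524097  0.03798287] 0.16155457230802184 [ 0.14  0.77  0.34  2.05 -0.6   0.42  1.42]
```

The case holds still (yaw 329°, centre unchanged) while the dial turns. Continuing to the top at dial ≈ 4.82.

```bash
python3 - <<'E'
from h import *
z,y=twist(.036647,27.5,-82);env.hold(.25);look();s=readout.get_state();R=Ro.from_quat(s["tcp_rot"],scalar_first=True).as_matrix()
print(z,y,s["time"],s["position"],s["opening"],s["qpos"].round(2),np.degrees(np.arctan2(R[1,1],R[0,1])))
c=imaging.capture("scene");im,o=crop(c,project(c,[.47,-.205,.04]),22,560);cv2.imwrite("pics/w1.png",im)
E
```

```text
11.5 [-2.92  0.53 15.72  0.1   0.63 -0.1 ]
-4.5 [-2.81  1.74 14.97  0.1   0.61 -0.13]
-20.5 [-2.1   0.44 15.27  0.17  0.61 -0.12]
-36.5 [-2.03  1.07 15.11  0.15  0.57 -0.09]
-52.5 [-2.24  0.91 15.53  0.19  0.59 -0.11]
-68.5 [-2.21  1.07 16.07  0.22  0.56 -0.11]
-82.0 [-2.66  1.36 15.12  0.17  0.58  0.09]
face [ 0.4699 -0.2043] [0.1034 0.1045] 328.5 0.71
0.03663158685321827 -82.0 29.9417 [ 0.47008645 -0.20542478  0.03799065] 0.16144836547523317 [-0.1   0.89  0.74  2.05 -1.06  0.65 -0.05] -81.99412792392025
```

View pics/w1.png

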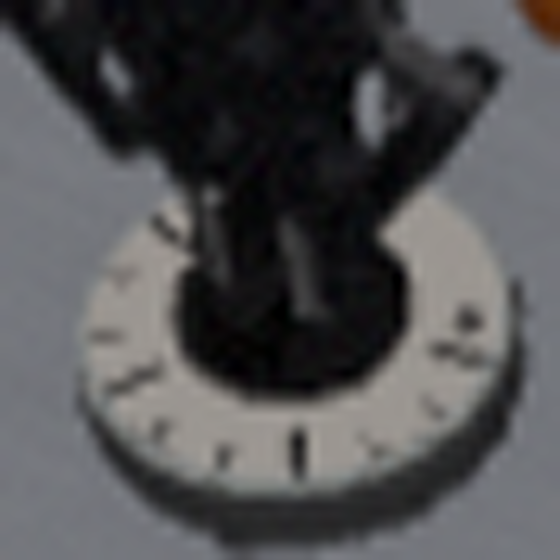

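The dial is wound past 60 (estimated 4.81 rad) and the case has not moved. Now I'll turn back to 45, relieve the push, release and lift.

```bash
python3 - <<'E'
from h import *
z,y=twist(.03663,-82,-8.75);env.hold(.3);look();s=readout.get_state();R=Ro.from_quat(s["tcp_rot"],scalar_first=True).as_matrix()
print(z,y,s["time"],np.degrees(np.arctan2(R[1,1],R[0,1])))
if abs(y+8.75)<.1:
    Q=q(np.radians(y))
    for dz in(.0005,.001,.0013): env.move_linear([*CT,z+dz],Q,feed=.02)
    print(force().round(2))
    effector.grip(.5,40);env.move_linear([*CT,.09],Q,feed=.08)
    env.move_to([.45,.05,.25],Q)
    cs=[imaging.capture(n) for n in("top","scene")]
    for c in cs: r=face(c,[.4697,-.2051,.03]);print(r)
    print(readout.get_state()["time"])
    cv2.imwrite("pics/e1.png",np.hstack([crop(c,project(c,[.47,-.205,.04]),20,400)[0] for c in cs]))
E
```

```text
-66.0 [-2.6   0.74 16.01  0.16  0.6   0.18]
-50.0 [-2.28  0.97 15.21  0.15  0.61  0.19]
-34.0 [-3.150e+00 -1.000e-02  1.501e+01  8.000e-02  6.200e-01  1.800e-01]
-18.0 [-2.4   0.45 15.1   0.1   0.6   0.17]
face [ 0.4698 -0.2046] [0.1033 0.1046] 329.5 0.84
0.03665984829285688 -8.75 36.0417 -8.788147164531066
[-0.58 -0.54  4.87 -0.18  0.09 -0.05]
(array([ 0.47049766, -0.20356937]), array([0.103841  , 0.10424469]), np.float64(329.5), np.float64(0.7669468582605942))
(array([ 0.46963188, -0.20440182]), array([0.10340131, 0.10450845]), np.float64(329.5), np.float64(0.8111406468374321))
39.375
```

View pics/e1.png

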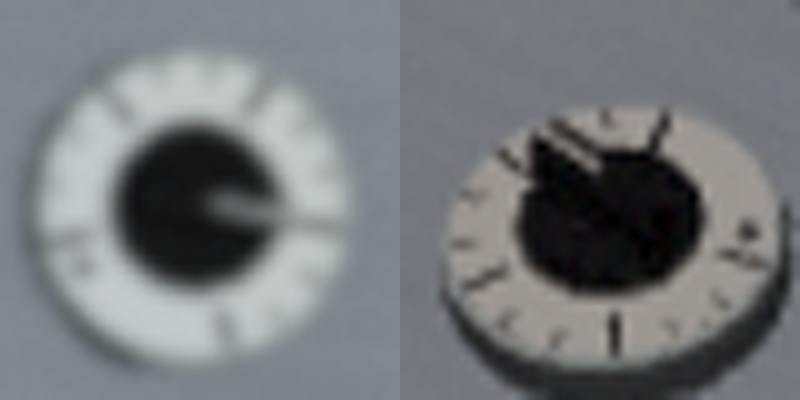

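The pointer line, (215,203) to (280,215) in the top crop, runs straight to the 45 tick at (325,225). The case is within about 1.5 mm and 1° of its start pose. The arm is clear, so I'm handing in.

```bash
python3 -c "
from h import *
print(workorder.finish_job())"
```

```text
the job is handed in; nothing more can be done
None
```

I wound the grey timer past 60 (dial at about 4.81 rad, estimated from the tool angle), turned it back to 45 and released it. The case stayed put to within about 2 mm and 1°, and the job is handed in; no verdict was returned.

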